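# Book in a data logger: set it on the slope stand and hold the scanner on its label

## Robot

A 6-joint arm with a two-finger parallel gripper is mounted at the origin on the work surface. World frame = base frame: x ahead of the robot, y to its left, z up, the work surface at z = 0. Lengths are in m, angles in rad, forces in N, time in s.
With the tool pointing down it reaches from about 0.3 to 0.825 m from the base axis. Payload 5.4 kg.
Tool frame: the origin (TCP) lies at the very end of the fingers, on their centre line; the grasp point (between the pads) lies 19 mm behind it; z points along the fingers, y is the line along which they close (so a half turn about z gives the same grasp; the last joint's range is limited). The gripper opens to 92 mm and grips with 3 to 60 N. Pads are 20 mm wide; open, the fingers measure 128 mm over their backs; the gripper's body (75 mm by 189 mm) begins 69 mm behind the grasp point.
Start: joints at [-1.427, 0.158, 1.597, -0, 1.386, -0.21], TCP at [0.199, -0.539, 0.215] pointing down, gripper open.
Joint ranges: [-2.91, 2.91], [-0.94, 2.29], [0.18, 2.7], [-1.29, 4.43], [0.17, 2.64], [-3, 3]. Speed limits (rad/s): [2.57, 2.57, 3.14, 3.14, 3.14, 3.14].

## Interface

Orientations are given as a rotation vector (axis times angle).
In Python, from workcell import bot gives the robot as it stands. Calls block until the motion is done:
- bot.goto(position, orientation): joint-space move of the TCP to a pose.
- bot.line_to(position, rot=None, max_speed=0.15): straight line of the TCP; rot=None keeps the orientation; max_speed is the mean speed in m/s.
- bot.set_joints(angles): joint-space move.
- bot.set_gripper(opening, newtons=None): opening from 0.0 (shut) to 1.0 (fully open); newtons is the grip in N (None keeps the last); returns when the fingers have stopped.
- bot.hold(seconds).
- bot.inverse_kinematics(position, orientation): joint angles nearest the present ones, or None.
- bot.read_camera(name): name is "side" or "top" or "wrist"; returns a dict with "pixels" (420x560x3 uint8, blue, green, red), "fx", "fy", "cx", "cy" (pixels), "R" (3x3) and "t" (3): a world point X has camera coordinates R X + t. Camera axes: x right, y down, z forward; pixel columns grow to the right and rows downward; lengths in m; the calibration is good to about 2 mm. A picture is of the moment at which its call begins. There is no depth.
A pose or a line that the arm cannot do raises bot.MotionError and nothing moves.
- bot.job_done(): hands the job in; it is judged then, once.
Readings, each from a call of its own:
- bot.current_clock(): time.
- bot.current_joints(): joint angles.
- bot.current_joint_vel(): joint speeds.
- bot.current_effort(): joint torques, N m.
- bot.current_ee_pos(): TCP position.
- bot.current_tool_rot(): TCP orientation.
- bot.current_contact_force(): force on the tool from outside, world axes, zero at the start.
- bot.current_ft_torque(): the same for the moment, N m.
- bot.current_opening(): opening from 0.0 (shut) to 1.0 (fully open).
- bot.current_grip_force(): force on a finger pad.
Only numpy, scipy, OpenCV 4.12 (cv2) and the standard library are available. Lean on these libraries where they do the work, as an engineer would, in place of code of your own. Each camera call takes 0.05 s, during which the arm holds its last target. There are 200 camera calls.

## Task

Book in the data logger: lay it flat and straight on the sloped stand, bar-code label outward and its lower end resting against the stand's lip, set down rather than dropped. Then draw the cordless hand scanner out of its charging cradle, tip it nose-down and hold it in the air looking roughly square at the middle of the label from about 10 cm away; the program finishes while the gripper is still holding the scanner there. The scanner must not touch the logger, and the sensor, jar, white shade and screwdriver stay where they are.

Things in the scene. Friction and masses are not known exactly. Their poses are not given: they have to be found in the camera images.
- logger_center (a point): centre of the data logger, a loose aluminium box with black end plates, 100 long (its x) x 58 wide (its y) x 38 high (its z, up out of the labelled lid), 0.18 to 0.36 kg; it starts lying flat on the bench, lid up. Grip it across its 58 mm width. Its two ends may be used either way round.
- logger_label (a point): middle of the white 58 x 34 mm bar-code label on the logger's lid, 19 mm along z from the logger's centre; same axes as the logger, z straight out of the label
- logger: the same data logger as a body; origin at the centre of its underside, axes as above
- stand: fixed grey sheet-steel stand for the logger, 128 x 50 mm foot; origin on the bench under its middle, x = the level direction its slope faces, z up. The slope falls towards +x at 35 degrees
- slope: the stand's sloping plate, 120 long (x, pointing down the slope) x 50 wide (y, level); origin at the middle of its upper surface, 70 mm above the bench; z straight out of the slope. At its lower end a lip, inner face at x = +60 mm, stands 12 mm out of the surface. A logger resting against the lip has its centre at x = +10, y = 0, z = +19 mm
- cradle: fixed black charging cradle, 125 x 90 mm foot, with an upright socket 67 mm tall (60 x 52 outside); origin on the bench under the middle of the socket, x = the way the stored scanner looks, z up. The scanner's handle stands loose in the socket (2 mm play each side), 47 mm deep, its butt 20 mm above the bench, and comes out straight up
- scanner_center (a point): middle of the cordless pistol-shaped scanner's head, where to grip it: across its 52 mm width (y), flat sides; x = the way it looks, z up in the cradle. The head is 48 mm high and reaches 37 mm behind to 73 mm ahead of this point (last 22 mm: nose hood 58 mm wide). The 40 x 30 mm handle goes straight down from it
- scanner_window (a point): middle of the scanner's dark red window at the front of the nose, 73 mm along x from the middle of the head; same axes, the scanner looks along +x
- scanner_butt (a point): middle of the butt (lower end) of the scanner's handle, 139 mm below the middle of the head along -z
- scanner: the same scanner as a body; origin at the butt of the handle, axes as above; 0.15 to 0.25 kg, centre of mass about 20 mm below and 15 mm ahead of the middle of the head
- pyranometer: bystander: a silver round light sensor with a glass dome, 80 across, 75 high; origin under its centre
- jar: bystander: a clear jar with blue cap, 58 across, 62 high; origin under its centre
- shade: bystander: a white dished sun shade, 150 across, 60 high; origin under its centre
- driver: bystander: a red-handled screwdriver lying on the bench, 180 long (x, tip at +x)
There are look-alikes about, which are no part of the job. What is shaped like the scanner but yellow is not meant.

How it is judged:
On the way, in this order (a step that is already met when the one before it is completed fails the run):
1. the logger lies flat on the slope against its lip and is let go (x of logger_center in the frame of slope between 0 and 0.016 m and y of logger_center in the frame of slope between -0.012 and 0.012 m and z of logger_label in the frame of slope between 0.033 and 0.043 m and angle between the z axis of logger_center and the z axis of slope, either way round below 0.09 rad and angle between the x axis of logger_center and the x axis of slope, either way round below 0.17 rad and contact force between the fingers and logger below 0.1 N and linear speed of logger below 0.03 m/s), for 0.3 s.
2. the scanner is drawn clear of the cradle's socket and carried by the gripper (height (world z) of scanner_butt above 0.075 m and contact force between the fingers and scanner above 1 N and contact force between scanner and cradle below 0.2 N), for 0.1 s.
At the end, for the whole second after the job is handed in: Logger let go on the slope: flat to 5 deg, straight to 10, centred to 12 mm, under 10 mm from the lip. Scanner held still, touching only the fingers, butt over 30 mm up; window 60-160 mm from the label, label middle within 25 mm of its line of sight each way, that line within 25 deg of square (all of step 1 and x of logger_label in the frame of scanner_window between 0.06 and 0.16 m and y of logger_label in the frame of scanner_window between -0.025 and 0.025 m and z of logger_label in the frame of scanner_window between -0.025 and 0.025 m and angle between the x axis of scanner_window and the z axis of logger_label, either way round below 0.44 rad and z of scanner_window in the frame of logger_label above 0.05 m and contact force between the fingers and scanner above 1 N and contact force between scanner and cradle below 0.2 N and contact force between scanner and stand below 0.2 N and contact force between scanner and logger below 0.2 N and height (world z) of scanner_butt above 0.03 m and linear speed of scanner below 0.04 m/s); the arm keeps its last pose, push and grip.
It fails at once if the logger is dropped: it falls or slides faster than 0.5 m/s out of the gripper (contact force between the fingers and logger below 0.1 N and linear speed of logger above 0.5 m/s).
It fails at once if the scanner touches the logger (contact force between scanner and logger above 0.5 N).
It fails at once if the sensor, jar, shade or screwdriver is moved by more than 30 mm (distance of any of pyranometer, jar, shade, driver from where it was at the start of the episode above 0.03 m).
It also fails if it takes over 48 s, if anything falls off the work surface, if the arm or the gripper's body presses on something with over 40 N, if the wrist force passes 120 N, or if a joint passes its speed limit or range.

## Working session

There is one attempt and no reset: what is moved stays moved. The work goes in short steps, each a Python script; the robot and the scene stay as the last script left them, time stands still between calls to the robot, and variables do not carry over. Pictures are saved under pics/ and viewed, at most 10 in all, crops included, and the job is handed in when it is done.

```bash
mkdir -p pics && python3 - <<'E'
from workcell import bot
import cv2,numpy as np,pickle
d={}
for n in("side","top"):
    c=bot.read_camera(n);d[n]=c
    cv2.imwrite(f"pics/{n}0.png",cv2.resize(c["pixels"],(784,588),interpolation=cv2.INTER_CUBIC))
    R,t=np.array(c["R"]),np.array(c["t"]);print(n,c["fx"],c["cx"],c["cy"],-R.T@t,R.round(2).tolist())
pickle.dump(d,open("cams.pkl","wb"))
E
```

```text
side 498.10317899470243 275.9480910843291 208.70655351040827 [0.28227095 0.88281612 0.93919029] [[-0.95, -0.3, -0.01], [-0.21, 0.67, -0.71], [0.22, -0.68, -0.7]]
top 505.3268513889796 279.7814870388108 218.66638047858132 [0.30040657 0.08030904 1.49193477] [[-0.01, -1.0, 0.02], [-0.98, 0.01, -0.18], [0.18, -0.02, -0.98]]
```

View pics/top0.png

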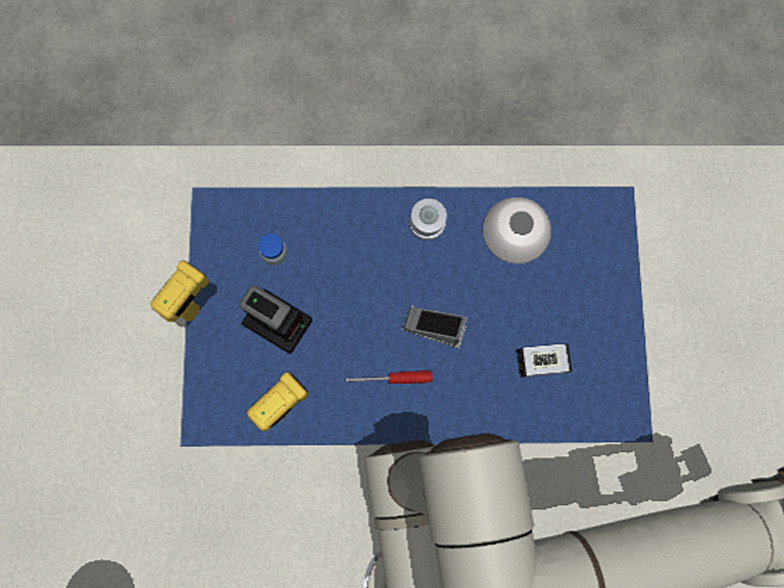

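View pics/side0.png

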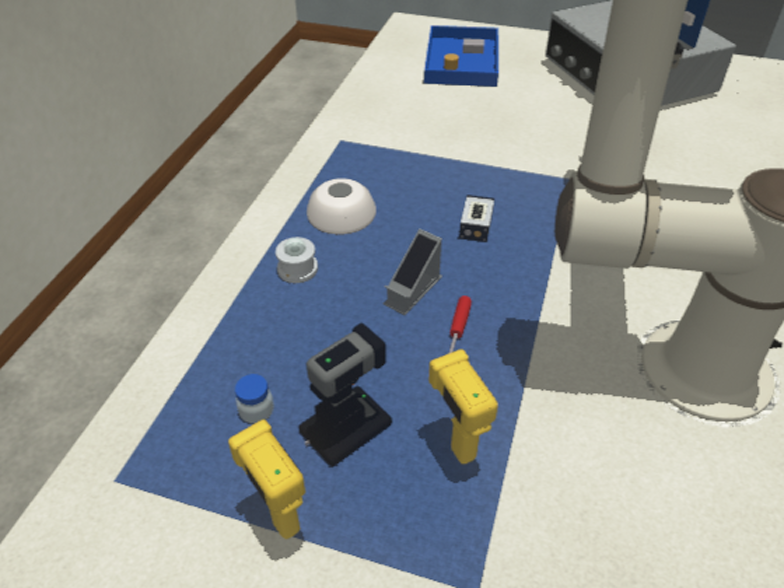

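The top view shows the labelled logger at (544,360), the stand at (436,325), and the grey scanner in its black cradle at (275,315). The two pistols at (180,292) and (277,402) are yellow look-alikes. Bystanders are the jar at (271,247), sensor at (428,217), shade at (517,230) and driver at (390,378).
The grey one fits the description because it isn't yellow and it stands in the cradle. Next I'll get rough positions and enlarged crops.

```bash
cat > h.py <<'E'
import numpy as np,cv2,pickle
from scipy.spatial.transform import Rotation as Ro
def ray(c,u,v):
    R,t=np.array(c["R"]),np.array(c["t"])
    return -R.T@t, R.T@np.array([(u-c["cx"])/c["fx"],(v-c["cy"])/c["fy"],1])
def onz(c,u,v,z):
    o,d=ray(c,u,v);return o+d*(z-o[2])/d[2]
def proj(c,X):
    x=np.atleast_2d(X)@np.array(c["R"]).T+np.array(c["t"])
    return np.c_[c["fx"]*x[:,0]/x[:,2]+c["cx"],c["fy"]*x[:,1]/x[:,2]+c["cy"]]
def crop(c,u,v,w,h,k):
    u0,v0=int(u-w/2),int(v-h/2)
    im=cv2.resize(c["pixels"][v0:v0+h,u0:u0+w],(w*k,h*k),interpolation=cv2.INTER_CUBIC)
    for i in range(0,w,10): cv2.putText(im,str(u0+i),(i*k,9),0,.32,(0,255,255),1);cv2.line(im,(i*k,10),(i*k,16),(0,255,255),1)
    for i in range(0,h,10): cv2.putText(im,str(v0+i),(0,i*k+4),0,.32,(0,255,255),1)
    return im
E
python3 - <<'E'
from h import *
d=pickle.load(open("cams.pkl","rb"));T,S=d["top"],d["side"]
for n,u,v,z in[("logger",544,360,.038),("stand",436,325,.07),("scan",268,308,.18),("nose",300,330,.16),("jar",271,245,.062),("pyr",428,217,.075),("shade",517,225,.06),("drvtip",347,380,.01),("drvend",432,377,.015),("yel",277,402,.16),("yel2",180,292,.16)]:
    print(n,onz(T,u/1.4,v/1.4,z).round(3))
cv2.imwrite("pics/c1.png",np.vstack([np.hstack([crop(T,350,245,100,50,4),crop(T,195,225,100,50,4)]),
 np.hstack([crop(S,315,182,80,80,5),crop(S,250,280,80,80,5)])]))
E
```

```text
logger [ 0.458 -0.262  0.038]
stand [ 0.528 -0.037  0.07 ]
scan [0.545 0.287 0.18 ]
nose [0.506 0.229 0.16 ]
jar [0.7   0.303 0.062]
pyr [ 0.756 -0.025  0.075]
shade [ 0.742 -0.214  0.06 ]
drvtip [0.423 0.146 0.01 ]
drvend [ 0.427 -0.031  0.015]
yel [0.37 0.27 0.16]
yel2 [0.581 0.459 0.16 ]
```

View pics/c1.png

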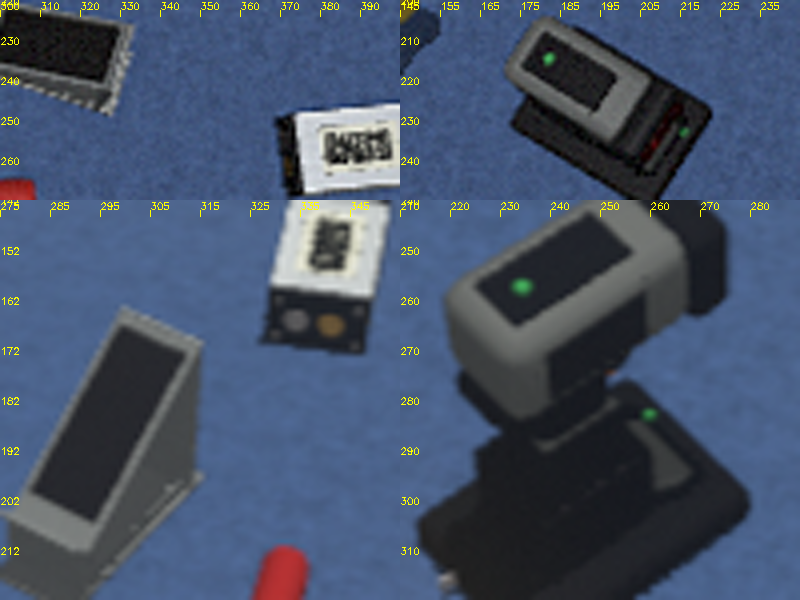

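The crops show the slope falling towards the side camera (+y), with the lip at the (295,208) side pixel. The grey scanner in the black cradle is confirmed, nose hood towards the robot and -y. Next I'll use the wrist camera for precision.

```bash
cat >> h.py <<'E'
def down(a):  # tool z down, y axis at heading a
    y=np.array([np.cos(a),np.sin(a),0]);z=np.array([0,0,-1.]);return Ro.from_matrix(np.c_[np.cross(y,z),y,z]).as_rotvec()
E
python3 - <<'E'
from h import *
from workcell import bot
print(Ro.from_rotvec(bot.current_tool_rot()).as_matrix().round(2).tolist())
d=pickle.load(open("cams.pkl","rb"))
for n,p in[("w1",(.44,-.22,.30)),("w2",(.48,-.08,.34)),("w3",(.45,.18,.46))]:
    best=None
    for a in(0,np.pi):
        q=bot.inverse_kinematics(p,down(a)); print(n,a,None if q is None else np.round(q,2))
        if q is not None and (best is None or abs(q[5])<abs(best[1])): best=(a,q[5])
    if best is None: continue
    bot.goto(p,down(best[0])); c=bot.read_camera("wrist"); d[n]=c
    R,t=np.array(c["R"]),np.array(c["t"]);print(n,best,-R.T@t,R.round(2).tolist(),bot.current_clock())
    cv2.imwrite(f"pics/{n}.png",cv2.resize(c["pixels"],(784,588),interpolation=cv2.INTER_CUBIC))
pickle.dump(d,open("cams.pkl","wb"))
E
```

```text
[[0.94, 0.35, -0.0], [0.35, -0.94, 0.0], [0.0, -0.0, -1.0]]
w1 0 [-0.71 -0.11  1.7  -0.    1.55 -0.71]
w1 3.141592653589793 [-0.71 -0.11  1.7   0.    1.55  2.43]
w1 (0, np.float64(-0.7098590488684384)) [ 0.439706   -0.14143552  0.4706242 ] [[1.0, -0.0, -0.0], [-0.0, -0.96, 0.28], [-0.0, -0.28, -0.96]] 1.6667
w2 0 [-0.41 -0.13  1.64 -0.    1.63 -0.41]
w2 3.141592653589793 [-0.41 -0.13  1.64  0.    1.63  2.73]
w2 (0, np.float64(-0.4141054019325692)) [ 0.47979803 -0.00157324  0.51037094] [[1.0, -0.0, -0.0], [-0.0, -0.96, 0.28], [-0.0, -0.28, -0.96]] 2.3667
w3 0 [ 0.13 -0.11  1.39 -0.    1.86  0.13]
w3 3.141592653589793 None
w3 (0, np.float64(0.13052340975197962)) [0.45057563 0.25828681 0.62989772] [[1.0, -0.0, -0.0], [-0.0, -0.96, 0.28], [-0.0, -0.28, -0.96]] 3.525
```

View pics/w1.png

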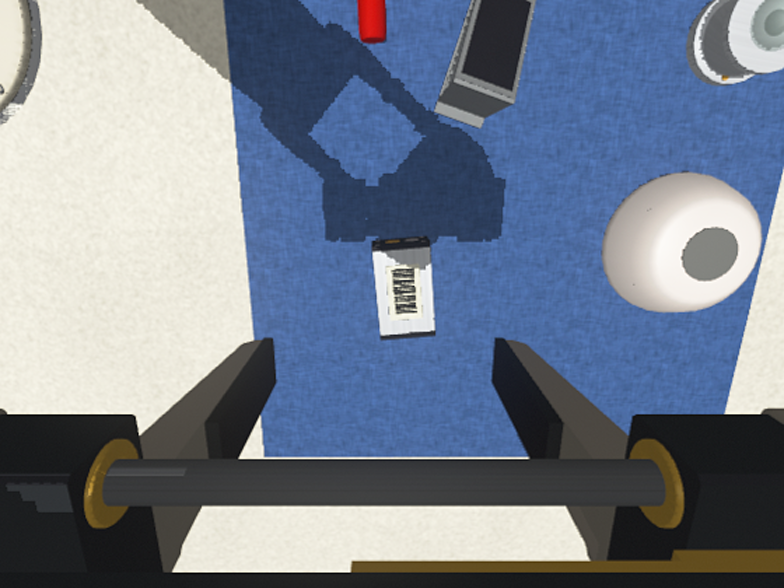

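View pics/w2.png

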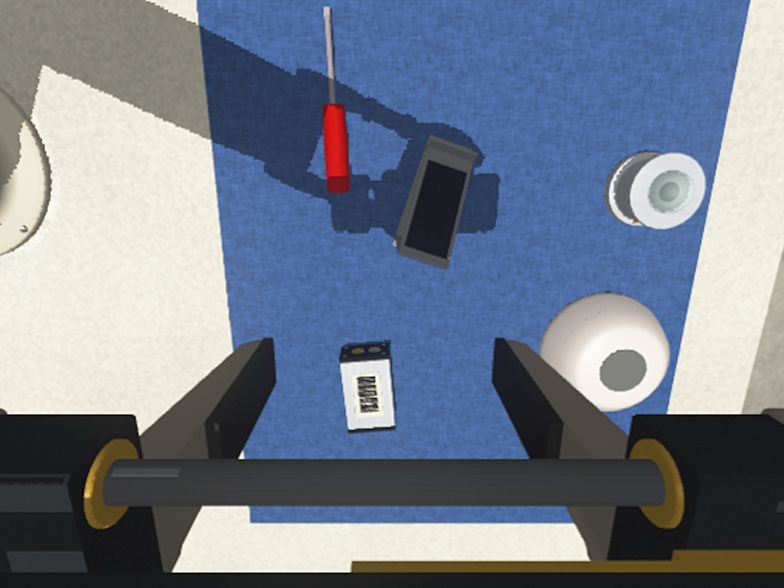

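View pics/w3.png

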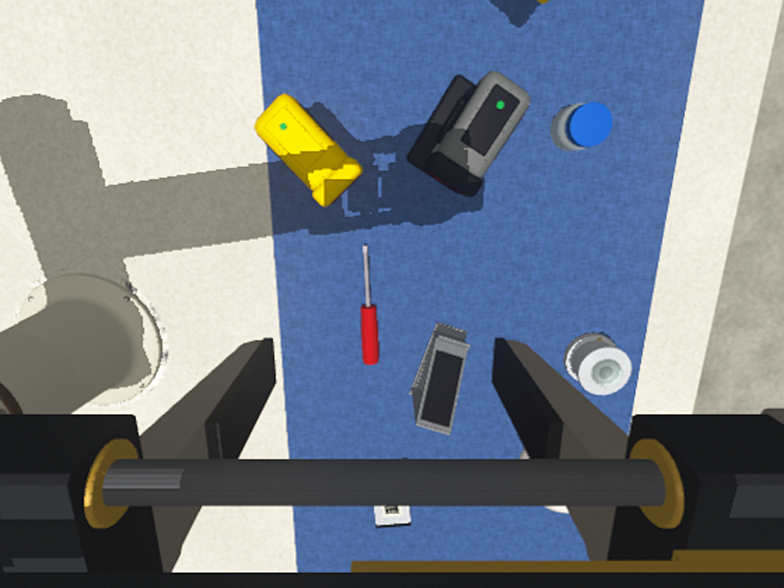

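w1 shows the logger's lid at about (372–435, 248–339). w2 shows the stand with its high end at about (425,262) and its lip at about (452,148). w3 shows the scanner head from the green LED at (500,105) to the nose at (450,180). I'll enlarge the logger and stand for corners.

```bash
python3 - <<'E'
from h import *
d=pickle.load(open("cams.pkl","rb"))
cv2.imwrite("pics/c2.png",np.hstack([crop(d["w1"],288,207,56,100,6),crop(d["w2"],313,145,76,100,6)]))
E
```

```text
(no output)
```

View pics/c2.png

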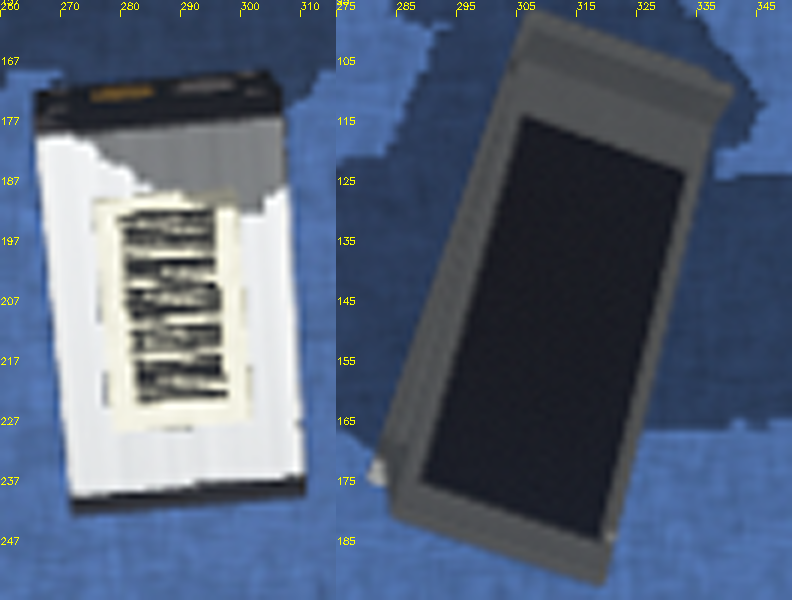

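```bash
cat >> h.py <<'E'
def stand_frame(p):  # x,y,yaw -> slope R,o
    c,s=np.cos(np.radians(35)),np.sin(np.radians(35))
    Rz=Ro.from_euler("z",p[2]).as_matrix()
    Rs=np.array([[c,0,s],[0,1,0],[-s,0,c]])
    return Rz@Rs, np.array([p[0],p[1],.07])
E
python3 - <<'E'
from h import *
from scipy.optimize import least_squares as LS
from workcell import bot
d=pickle.load(open("cams.pkl","rb"));f=lambda u0,v0,k,P:(np.array(P)+.5)/k-.5+[u0,v0]
# logger: label corners, lid outer corners
L=f(260,157,6,[(93,199),(235,190),(247,420),(113,430),(72,515),(306,496)])
M=np.array([(29,17),(29,-17),(-29,-17),(-29,17),(-50,29),(-50,-29)])/1000
def m(p): return np.c_[M@Ro.from_euler("z",p[2]).as_matrix()[:2,:2].T+p[:2],np.full(6,.038)]
r=LS(lambda p:(proj(d["w1"],m(p))-L).ravel(),[.46,-.26,1.6]);print("logger",r.x.round(4),r.fun.reshape(-1,2).round(1).tolist())
W=f(275,95,6,[(605,583),(393,515),(715,130),(733,90)])
Q=np.array([(-60,-25,0),(-60,25,0),(60,-25,0),(60,-25,12)])/1000
def g(p): R,o=stand_frame(p);return Q@R.T+o
s=LS(lambda p:(proj(d["w2"],g(p))-W).ravel(),[.53,-.04,1.4]);print("stand",s.x.round(4),s.fun.reshape(-1,2).round(1).tolist())
R,o=stand_frame(s.x)
I=f(275,95,6,[(525,115),(685,175),(602,540),(422,482)])
c=d["w2"]
for u in I:
    oo,dd=ray(c,*u);a=(R.T@(oo-o));b=R.T@dd;print("inlay",(a-b*a[2]/b[2]).round(4))
# overlay on top & side images
for n in("top","side"):
    im=cv2.resize(d[n]["pixels"],None,fx=5,fy=5,interpolation=cv2.INTER_CUBIC)
    for X in(g(s.x),m(r.x),((np.array([(60,25,0),(60,25,12)])/1000)@R.T+o)):
        for u in proj(d[n],X): cv2.circle(im,tuple(int(v) for v in (u+.5)*5),3,(0,0,255),-1)
    x,y=[int(v*5) for v in proj(d[n],[.495,-.14,.04])[0]]
    t=im[y-300:y+300,x-390:x+390] if n=="top" else im[y-300:y+300,x-390:x+390]
    cv2.imwrite(f"pics/ov_{n}.png",t)
a,b=cv2.imread("pics/ov_top.png"),cv2.imread("pics/ov_side.png")
cv2.imwrite("pics/ov.png",np.vstack([a[120:420],b[100:400]]))
pickle.dump((r.x,s.x),open("poses.pkl","wb"))
E
```

```text
logger [ 0.46   -0.2655  1.6546] [[-0.2, 0.1], [0.2, -0.5], [0.7, 0.0], [-0.2, 0.2], [-0.3, 0.1], [-0.1, 0.1]]
stand [ 0.609  -0.0384  1.2226] [[1.5, -1.5], [2.1, -2.9], [-2.8, 1.3], [-1.2, 3.2]]
inlay [0.0476 0.0183 0.    ]
inlay [ 0.0482 -0.0235  0.    ]
inlay [-0.0531 -0.0207  0.    ]
inlay [-0.055   0.0222  0.    ]
```

View pics/ov.png

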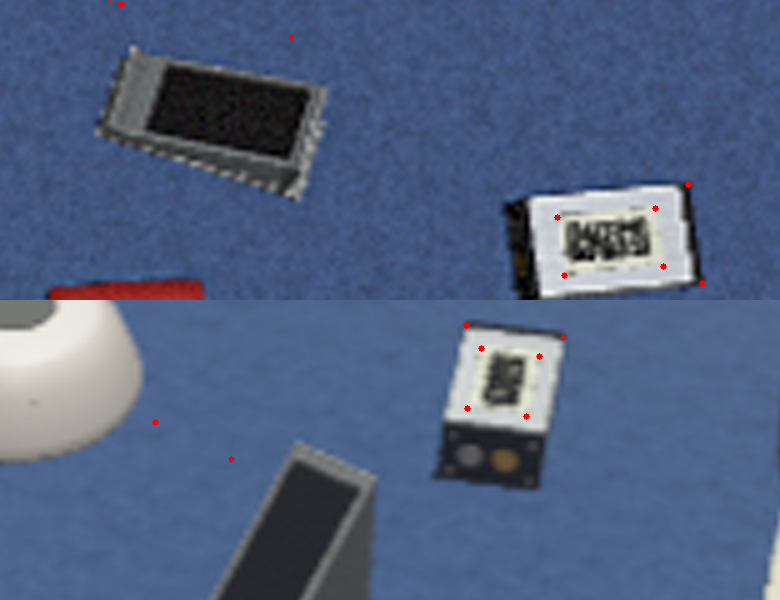

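The logger fit is good, but the stand points still carry the 336 px tile offset. I'll fix that.

```bash
cat > fit.py <<'E'
from h import *
from scipy.optimize import least_squares as LS
from workcell import bot
d=pickle.load(open("cams.pkl","rb"));f=lambda u0,v0,k,P:(np.array(P)-[336,0]+.5)/k-.5+[u0,v0]
lg,_=pickle.load(open("poses.pkl","rb"))
W=f(275,95,6,[(605,583),(393,515),(715,130)])
Q=np.array([(-60,-25,0),(-60,25,0),(60,-25,0)])/1000
def g(p): R,o=stand_frame(p);return Q@R.T+o
s=LS(lambda p:(proj(d["w2"],g(p))-W).ravel(),[.53,-.04,1.4]);print("stand",s.x.round(4),s.fun.reshape(-1,2).round(1).tolist())
R,o=stand_frame(s.x);c=d["w2"]
for u in f(275,95,6,[(525,115),(685,175),(602,540),(422,482),(715,130),(515,65),(733,90),(530,8)]):
    oo,dd=ray(c,*u);a=(R.T@(oo-o));b=R.T@dd;print("z=0",(a-b*a[2]/b[2])[:2].round(4),"z=12",(a-b*(a[2]-.012)/b[2])[:2].round(4))
pickle.dump((lg,s.x),open("poses.pkl","wb"))
E
python3 fit.py
```

```text
stand [ 0.5319 -0.0399  1.2585] [[0.7, -0.6], [0.2, -0.7], [-0.9, 1.4]]
z=0 [0.0492 0.0198] z=12 [0.04   0.0212]
z=0 [ 0.0476 -0.0212] z=12 [ 0.0385 -0.0185]
z=0 [-0.0514 -0.0215] z=12 [-0.0573 -0.0188]
z=0 [-0.0513  0.0207] z=12 [-0.0573  0.022 ]
z=0 [ 0.0628 -0.0259] z=12 [ 0.0532 -0.0231]
z=0 [0.0619 0.0253] z=12 [0.0523 0.0265]
z=0 [ 0.0758 -0.028 ] z=12 [ 0.0657 -0.0252]
z=0 [0.0792 0.0255] z=12 [0.069  0.0266]
```

```bash
cat >> h.py <<'E'
def place(p,x,z,y=0):  # TCP pose for logger centre at slope (x,y), TCP z above slope
    R,o=stand_frame(p);T=np.c_[R[:,0],-R[:,1],-R[:,2]]
    return o+R@np.array([x,y,z]),Ro.from_matrix(T).as_rotvec()
E
python3 - <<'E'
from h import *
from workcell import bot
lg,st=pickle.load(open("poses.pkl","rb"));a=lg[2]-np.pi/2
for x,z in((.005,.1),(.005,.005)): print(bot.inverse_kinematics(*place(st,x,z)))
bot.goto((lg[0],lg[1],.15),down(a)); bot.line_to((lg[0],lg[1],.005),max_speed=.15)
print("f",bot.current_contact_force())
bot.set_gripper(.3,25); bot.hold(.2)
print("open mm",bot.current_opening()*92,"grip",bot.current_grip_force())
bot.line_to((lg[0],lg[1],.2),max_speed=.2)
print(bot.current_opening()*92,bot.current_grip_force(),bot.current_contact_force(),bot.current_clock())
E
```

```text
[ 0.12061052  0.43179813  1.51591853 -0.5494677   1.49297518  0.5612842 ]
[ 0.03817908  0.46939807  1.63931121 -0.59010338  1.31755477  0.58604803]
f [0.03234365 0.49728198 0.63403772]
open mm 57.72162947622441 grip 24.995641708374023
57.73775033839451 24.994903206825256 [ 0.85196629  0.48209233 -3.94206062] 8.5333
```

```bash
python3 - <<'E'
from h import *
from workcell import bot
lg,st=pickle.load(open("poses.pkl","rb"));R,o=stand_frame(st)
bot.goto(*place(st,.003,.12)); bot.line_to(place(st,.003,.03)[0],max_speed=.15)
bot.line_to(place(st,.003,.0085)[0],max_speed=.05); bot.hold(.15)
F=lambda:R.T@np.array(bot.current_contact_force())
f0=F();x=.003;z=.0085;print("f0",f0.round(2))
while z>.001 and F()[2]-f0[2]<3: z-=.0007;bot.line_to(place(st,x,z)[0],max_speed=.02)
print("down",z,(F()-f0).round(2))
z+=.0007; bot.line_to(place(st,x,z)[0],max_speed=.02);f1=F()
while x<.016 and F()[0]-f1[0]>-4: x+=.001;bot.line_to(place(st,x,z)[0],max_speed=.02)
print("lip",x,(F()-f1).round(2))
x-=.0005
f2=F()
for i in range(3):
    if F()[2]-f0[2]>3: break
    z-=.0005;bot.line_to(place(st,x,z)[0],max_speed=.02)
print("final",x,z,(F()-f0).round(2),bot.current_opening()*92,bot.current_clock())
E
```

```text
f0 [ 2.02  0.45 -2.46]
down 0.0057 [-0.16  1.72  7.47]
lip 0.004 [-5.3   0.91  1.77]
final 0.0035 0.0064 [-4.67  1.26  6.35] 57.703848466146304 12.775
```

The "lip" reading may be just drag, so I'll lift 2 mm and feel for the lip again.

```bash
python3 - <<'E'
from h import *
from workcell import bot
lg,st=pickle.load(open("poses.pkl","rb"));R,o=stand_frame(st)
F=lambda:R.T@np.array(bot.current_contact_force())
x,z=.0035,.0082
bot.line_to(place(st,x,z)[0],max_speed=.03);bot.hold(.1);f1=F();print(f1.round(2))
while x<.018 and F()[0]-f1[0]>-3: x+=.0007;bot.line_to(place(st,x,z)[0],max_speed=.02)
print("lip",x,(F()-f1).round(2)); x-=.0007
bot.line_to(place(st,x,z)[0],max_speed=.03)
while z>.003 and F()[2]-f1[2]<3: z-=.0005;bot.line_to(place(st,x,z)[0],max_speed=.02)
print("final",x,z,(F()-f1).round(2),bot.current_clock())
c=bot.read_camera("side");u=proj(c,o)[0]
a=crop(c,u[0],u[1],100,120,5); c2=bot.read_camera("wrist");b=cv2.resize(c2["pixels"],(300,225))
im=np.zeros((600,800,3),np.uint8);im[:,:500]=a;im[:225,500:]=b;cv2.imwrite("pics/pl.png",im)
E
```

```text
[ 0.92  1.13 -2.79]
lip 0.013299999999999994 [-7.18  1.45  2.47]
final 0.012599999999999995 0.0077 [-6.5   1.47  3.48] 17.125
```

View pics/pl.png

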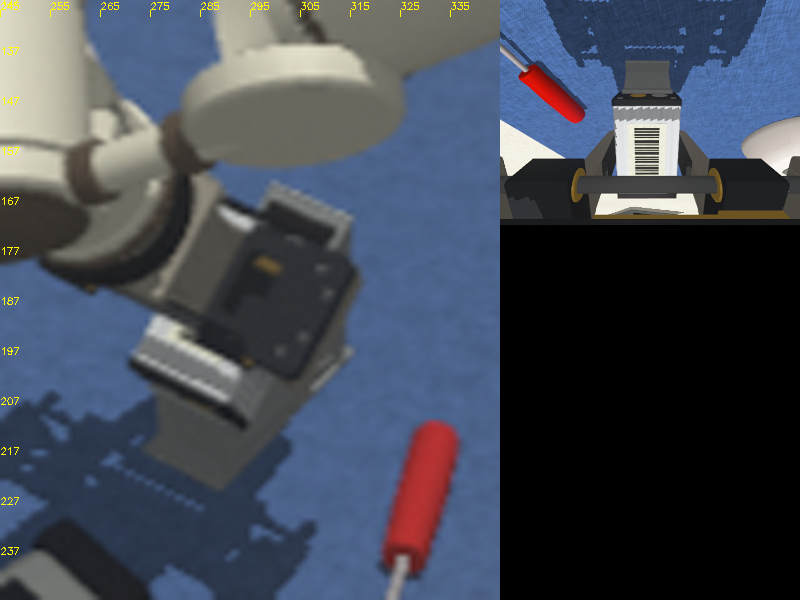

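The lip was felt at x ≈ 13 mm and the wrist view shows the logger centred and straight on the plate. I'll lower it fully, release, retract, and look at the scanner with the same picture call.

```bash
python3 - <<'E'
from h import *
from workcell import bot
lg,st=pickle.load(open("poses.pkl","rb"));R,o=stand_frame(st)
F=lambda:R.T@np.array(bot.current_contact_force())
x,z=.0126,.0077
for i in range(4):
    z-=.0005;bot.line_to(place(st,x,z)[0],max_speed=.02);print(round(z,4),F().round(2))
    if F()[2]>4.5: break
bot.set_gripper(.80);bot.hold(.3)
bot.line_to(place(st,x,.13)[0],max_speed=.15)
bot.goto((.53,.29,.40),down(0));bot.hold(.1)
d=pickle.load(open("cams.pkl","rb"));d["w4"]=bot.read_camera("wrist");d["s4"]=bot.read_camera("side");d["t4"]=bot.read_camera("top")
pickle.dump(d,open("cams.pkl","wb"))
print(bot.current_clock())
c=d["w4"];u=proj(c,[.525,.255,.16])[0];print(u)
u0=min(max(int(u[0]-75),0),410);v0=min(max(int(u[1]-75),0),270);print(u0,v0)
im=np.zeros((600,800,3),np.uint8);im[:,:600]=crop(c,u0+75,v0+75,150,150,4)
us=proj(d["s4"],o)[0];im[:300,600:]=crop(d["s4"],us[0],us[1],50,75,4)
ut=proj(d["t4"],o)[0];im[300:,600:]=crop(d["t4"],ut[0],ut[1],50,75,4);cv2.imwrite("pics/last.png",im)
E
```

```text
0.0072 [-6.81  1.17  1.31]
0.0067 [-7.14  1.56  1.82]
0.0062 [-6.39  2.04  2.88]
0.0057 [-7.83  2.35  5.67]
21.4417
[271.05024946 205.64617422]
196 130
```

View pics/last.png

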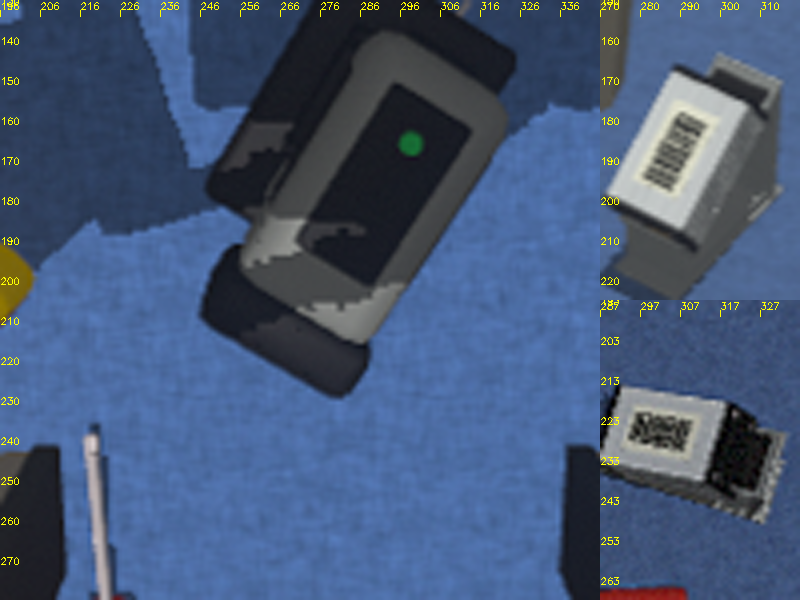

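The logger lies flat and straight against the lip (side crop ~(290,180), top crop ~(305,227)). The scanner's top panel corners in the crop are (397,83), (470,130), (370,285) and (297,245), with the rear edge at about (440,62) and the hood front at about (272,357).

```bash
python3 - <<'E'
from h import *
d=pickle.load(open("cams.pkl","rb"));c=d["w4"]
P=lambda x,y,z:onz(c,(x+.5)/4-.5+196,(y+.5)/4-.5+130,z)
pts=[P(*p,.183) for p in[(397,83),(470,130),(370,285),(297,245)]]
m1=(pts[0]+pts[1])/2;m2=(pts[2]+pts[3])/2;v=m2-m1;yaw=np.arctan2(v[1],v[0])
yl=[np.arctan2(*(b-a)[1::-1]) for a,b in((pts[0],pts[3]),(pts[1],pts[2]))]
ux=np.array([np.cos(yaw),np.sin(yaw),0]);uy=np.array([-ux[1],ux[0],0])
print("yaw",yaw,yl,"panel",[np.round([(p-m1)@ux,(p-m1)@uy],4) for p in pts])
for z in(.183,.17,.159):print(z,"rear",(P(440,62,z)-m1)@ux,"front",(P(272,357,z)-m1)@ux,"right",(P(440,230,z)-m1)@uy,"left",(P(303,140,z)-m1)@uy)
print("m1",m1,"side edges: right(505,125)-(370,340)",[np.round([(P(*q,.17)-m1)@ux,(P(*q,.17)-m1)@uy],4) for q in((502,130),(375,335),(243,250),(350,62))])
# same with old top view: LED & panel crop1 (k4, origin 145,200, tile x offset 400)
t=d["top"];Q=lambda x,y,z:onz(t,(x-400+.5)/4-.5+145,(y+.5)/4-.5+200,z)
a=[Q(*p,.183) for p in[(540,32),(622,73),(600,112),(521,70),(549,58)]];print("top panel",[np.round([(p-m1)@ux,(p-m1)@uy],4) for p in a])
print("w4 LED",np.round([(P(410,143,.183)-m1)@ux,(P(410,143,.183)-m1)@uy],4))
E
```

```text
yaw -2.1186411766192577 [np.float64(-2.1168271830495393), np.float64(-2.120496506196832)] panel [array([-0.0002, -0.0134]), array([0.0002, 0.0134]), array([0.0577, 0.0133]), array([ 0.0587, -0.0133])]
0.183 rear -0.012225825306841362 front 0.09457344732717718 right 0.02252268379097453 left -0.028749670333440915
0.17 rear -0.011963131657786891 front 0.09843690384634372 right 0.025088188174482485 left -0.027912825560069788
0.159 rear -0.01174085241627927 front 0.10170598243948464 right 0.02725899957591239 left -0.02720472613644809
m1 [0.5657709  0.32388686 0.183     ] side edges: right(505,125)-(370,340) [array([-0.0044,  0.0243]), array([0.074, 0.026]), array([ 0.0719, -0.026 ]), array([ 0.0026, -0.028 ])]
top panel [array([-0.0017,  0.013 ]), array([0.0593, 0.0176]), array([ 0.0609, -0.0118]), array([ 0.0015, -0.0149]), array([0.0128, 0.0014])]
w4 LED [ 0.0131 -0.0002]
```

```bash
cat >> h.py <<'E'
yaw=-2.1186;SC=np.array([.5527,.3025,.159]);RS=Ro.from_euler("z",yaw).as_matrix()
def tool_in_s(beta,sg):
    z=np.array([np.sin(beta),0,-np.cos(beta)]);y=np.array([0,sg,0.]);return np.c_[np.cross(y,z),y,z]
def tcp(Rs,c,T,g=.019):  # TCP pose for scanner rot Rs, head centre c
    Rt=Rs@T;return c+g*Rt[:,2],Ro.from_matrix(Rt).as_rotvec()
def final(st,phi,dist,e1=0,e2=0,lx=.012):
    R,o=stand_frame(st);lab=o+R@np.array([lx,0,.038])
    Rf=R@Ro.from_euler("yx",[e1,e2]).as_matrix()@np.c_[[0,0,-1.],[0,1,0],[1,0,0]]@Ro.from_euler("x",phi).as_matrix()
    return Rf,lab-Rf[:,0]*(dist+.073)
E
python3 - <<'E'
from h import *
from workcell import bot
lg,st=pickle.load(open("poses.pkl","rb"))
for b in(0,15,30,45):
  for sg in(1,-1):
    T=tool_in_s(np.radians(b),sg)
    qp=bot.inverse_kinematics(*tcp(RS,SC,T));ql=bot.inverse_kinematics(*tcp(RS,SC+[0,0,.14],T))
    print(b,sg,None if qp is None else np.round(qp,2),ql is not None)
    if qp is None or ql is None: continue
    for ph in range(-180,180,15):
      q=[bot.inverse_kinematics(*tcp(*final(st,np.radians(ph),x),T)) for x in(.1,.2)]
      if q[0] is not None: 
        Rf,_=final(st,np.radians(ph),.1);print("   phi",ph,np.round(q[0],2),q[1] is not None,"toolz",(Rf@T)[:,2].round(2),"handle",(-Rf[:,2]).round(2))
E
```

```text
0 1 [0.31 0.36 1.51 0.   1.28 0.86] True
   phi -180 [-0.53  0.15  1.87  0.93  1.48 -0.49] True toolz [ 0.25  0.78 -0.57] handle [ 0.25  0.78 -0.57]
   phi -165 [-0.55 -0.04  2.09  1.06  1.26 -0.55] True toolz [ 0.49  0.67 -0.55] handle [ 0.49  0.67 -0.55]
   phi -150 [-0.53 -0.22  2.29  1.23  1.01 -0.63] True toolz [ 0.69  0.52 -0.5 ] handle [ 0.69  0.52 -0.5 ]
   phi -135 [-0.44 -0.36  2.45  1.51  0.73 -0.79] True toolz [ 0.85  0.33 -0.41] handle [ 0.85  0.33 -0.41]
   phi -120 [-0.26 -0.36  2.54  2.2   0.47 -1.35] True toolz [ 0.95  0.12 -0.29] handle [ 0.95  0.12 -0.29]
   phi -105 [-0.02 -0.17  2.52  3.26  0.63 -2.25] True toolz [ 0.98 -0.1  -0.15] handle [ 0.98 -0.1  -0.15]
   phi -90 [ 0.19  0.11  2.4   3.75  1.02 -2.53] True toolz [ 0.95 -0.31  0.  ] handle [ 0.95 -0.31  0.  ]
   phi -75 [ 0.33  0.37  2.21  4.02  1.36 -2.59] True toolz [ 0.85 -0.5   0.15] handle [ 0.85 -0.5   0.15]
   phi -60 [ 0.4   0.59  2.01  4.21  1.62 -2.61] True toolz [ 0.7  -0.66  0.29] handle [ 0.7  -0.66  0.29]
   phi -45 [ 0.42  0.78  1.79  4.35  1.84 -2.63] True toolz [ 0.49 -0.77  0.41] handle [ 0
[... 12066 characters left out ...]
False toolz [-0.8  -0.47 -0.38] handle [-0.95 -0.12  0.29]
   phi 75 [ 0.07  1.01  0.71 -0.41  2.44  1.79] False toolz [-0.82 -0.32 -0.47] handle [-0.98  0.1   0.15]
   phi 90 [ 0.02  0.93  0.78 -0.22  2.37  2.08] True toolz [-0.8  -0.17 -0.58] handle [-0.95  0.31  0.  ]
   phi 105 [-0.03  0.82  0.89 -0.07  2.25  2.33] True toolz [-0.73 -0.03 -0.68] handle [-0.85  0.5  -0.15]
   phi 120 [-0.08  0.69  1.03  0.03  2.1   2.55] True toolz [-0.62  0.08 -0.78] handle [-0.7   0.66 -0.29]
   phi 135 [-0.12  0.55  1.18  0.11  1.93  2.73] True toolz [-0.47  0.16 -0.87] handle [-0.49  0.77 -0.41]
   phi 150 [-0.15  0.4   1.34  0.16  1.74  2.9 ] False toolz [-0.31  0.2  -0.93] handle [-0.26  0.83 -0.5 ]
```

All poses are reachable. I'll grip pitched 30° from behind, then use phi=180° for the final pose because its joint path is short and smooth.

```bash
python3 - <<'E'
from h import *
from workcell import bot
T=tool_in_s(np.radians(30),1);p,r=tcp(RS,SC,T);tz=(RS@T)[:,2]
bot.set_gripper(1.0)
bot.goto(p-.12*tz,r); f0=np.array(bot.current_contact_force())
bot.line_to(p,max_speed=.12);print("f",(np.array(bot.current_contact_force())-f0).round(2))
bot.set_gripper(.3,45);bot.hold(.2)
print("mm",bot.current_opening()*92,bot.current_grip_force(),(np.array(bot.current_contact_force())-f0).round(2))
bot.line_to(p+[0,0,.14],max_speed=.08);bot.hold(.15)
print("mm",bot.current_opening()*92,bot.current_grip_force(),(np.array(bot.current_contact_force())-f0).round(2),bot.current_clock())
d=pickle.load(open("cams.pkl","rb"));d["s5"]=bot.read_camera("side");d["t5"]=bot.read_camera("top");pickle.dump(d,open("cams.pkl","wb"))
E
```

```text
f [-0.51 -0.66 -1.36]
mm 51.737122972950594 44.992876052856445 [-0.66  0.53 -2.54]
mm 51.984572731052005 44.992366433143616 [-0.7  -0.62 -3.6 ] 26.7833
```

```bash
python3 - <<'E'
from h import *
from workcell import bot
lg,st=pickle.load(open("poses.pkl","rb"));T=tool_in_s(np.radians(30),1)
bot.goto(*tcp(*final(st,np.pi,.20),T)); 
Rf,cf=final(st,np.pi,.10);p,r=tcp(Rf,cf,T)
bot.line_to(p,max_speed=.08);bot.hold(.4)
print("err",np.linalg.norm(np.array(bot.current_ee_pos())-p),bot.current_opening()*92,bot.current_grip_force(),np.round(bot.current_contact_force(),2),bot.current_clock())
d=pickle.load(open("cams.pkl","rb"))
for n in("side","top"):
    c=bot.read_camera(n);im=c["pixels"].astype(int);d[n+"6"]=c
    g=(im[...,1]>im[...,2]+35)&(im[...,1]>im[...,0]+20)
    y,x=np.nonzero(g);pts=set(zip(x//6*6,y//6*6))
    print(n,"green",sorted(pts)[:12],"LED pred",proj(c,cf+Rf@[-.012,0,.024]).round(1),"window pred",proj(c,cf+Rf@[.073,0,0]).round(1),"butt pred",proj(c,cf+Rf@[0,0,-.139]).round(1))
    # bystanders: change vs start near each
    q=d[n]["pixels"].astype(int)
    for k,X in dict(jar=(.70,.303,.03),pyr=(.756,-.025,.04),shade=(.742,-.214,.03),drv=(.425,.06,.01)).items():
        u,v=proj(c,X)[0].astype(int);s=np.s_[max(v-15,0):v+15,max(u-15,0):u+15];print(k,np.abs(im[s]-q[s]).mean().round(1),end=" ")
    print()
    cv2.imwrite(f"pics/fin_{n}.png",c["pixels"])
pickle.dump(d,open("cams.pkl","wb"))
E
```

```text
err 6.546862971925557e-05 52.00294354706146 44.992645382881165 [ 0.02 -0.05 -0.77] 29.5
side green [(np.int64(192), np.int64(336)), (np.int64(198), np.int64(336)), (np.int64(258), np.int64(282)), (np.int64(336), np.int64(276)), (np.int64(336), np.int64(282))] LED pred [[266.8 153.5]] window pred [[275.  175.3]] butt pred [[233.6 220.5]]
jar 1.0 pyr 1.1 shade 33.0 drv 34.0 
top green [(np.int64(114), np.int64(210)), (np.int64(114), np.int64(216)), (np.int64(186), np.int64(294)), (np.int64(210), np.int64(228)), (np.int64(216), np.int64(228))] LED pred [[273.1 204.5]] window pred [[283.4 214.4]] butt pred [[228.3 198.8]]
jar 4.6 pyr 22.3 shade 6.4 drv 44.5
```

All 10 pictures are used, so I'll check handle slip and the driver and logger numerically on the saved frames.

```bash
python3 - <<'E'
from h import *
d=pickle.load(open("cams.pkl","rb"));_,st=pickle.load(open("poses.pkl","rb"));Rf,cf=final(st,np.pi,.1)
for n in("side","top"):
    c=d[n+"6"]
    for nm,L in(("handle",[(0,0,-z/1000) for z in range(60,176,6)]),("nose",[(x/1000,0,0) for x in range(30,106,5)])):
        print(n,nm,[tuple(int(k) for k in c["pixels"][int(round(v)),int(round(u))]) for u,v in proj(c,cf+np.array(L)@Rf.T)])
    for k in(n,n+"6"):
        im=d[k]["pixels"].astype(int);y,x=np.nonzero((im[...,2]>im[...,1]+90)&(im[...,2]>im[...,0]+90));print(k,"red",len(x),x.mean().round(1),y.mean().round(1))
R,o=stand_frame(st);c=d["s4"];im=c["pixels"].astype(int)
y,x=np.nonzero(im.min(2)>150);s=(abs(x-290)<25)&(abs(y-180)<30);print("lid px mean",x[s].mean(),y[s].mean(),"pred label",proj(c,o+R@[.012,0,.038]).round(1))
E
```

```text
side handle [(57, 56, 55), (38, 35, 34), (38, 34, 32), (37, 34, 32), (38, 34, 33), (38, 34, 31), (38, 34, 32), (37, 32, 31), (39, 35, 32), (38, 34, 32), (39, 34, 32), (39, 34, 31), (36, 31, 28), (61, 45, 36), (78, 56, 43), (77, 55, 43), (78, 57, 45), (140, 99, 76), (146, 103, 78), (140, 98, 74)]
side nose [(53, 55, 53), (32, 31, 31), (32, 31, 30), (36, 35, 34), (64, 67, 70), (75, 80, 83), (92, 101, 105), (93, 101, 105), (86, 93, 96), (81, 88, 91), (68, 73, 75), (64, 67, 67), (61, 62, 60), (61, 62, 61), (51, 51, 49), (36, 34, 33)]
side red 198 329.2 223.9
side6 red 11 333.1 213.0
top handle [(19, 17, 22), (12, 9, 13), (20, 22, 17), (21, 20, 18), (23, 25, 23), (24, 20, 24), (11, 12, 9), (25, 28, 20), (11, 9, 9), (16, 22, 13), (25, 18, 22), (19, 21, 23), (10, 15, 9), (25, 23, 25), (24, 20, 22), (53, 39, 29), (110, 73, 54), (120, 82, 61), (111, 77, 58), (117, 79, 58)]
top nose [(22, 15, 14), (67, 69, 72), (73, 78, 80), (56, 59, 61), (58, 62, 65), (84, 89, 90), (69, 74, 77), (89, 94, 97), (69, 74, 75), (47, 48, 51), (59, 60, 64), (43, 51, 53), (46, 49, 51), (49, 51, 54), (48, 50, 56), (45, 50, 52)]
top red 218 292.8 269.3
top6 red 0 nan nan
lid px mean 289.03460207612454 186.80622837370242 pred label [[288.6 187.7]]<stdin>:8: RuntimeWarning: Mean of empty slice.
  ret = ret.dtype.type(ret / rcount)
```

The handle axis and butt match the prediction (it ends at ~139 mm), and the lid matches to within 1 px. The driver is only hidden by the arm. Handing in.

```bash
python3 -c "
from workcell import bot
print(bot.current_grip_force(),bot.current_joint_vel());print(bot.job_done())"
```

```text
44.9927544593811 [-0.00183198 -0.00178982  0.00146297 -0.00110538  0.00105938 -0.00011521]
the job is handed in; nothing more can be done
None
```

I handed the job in at about 30 s on the robot's clock: the logger lies flat against the stand's lip, and the gripper still holds the scanner about 10 cm from the label, aimed square at it by calculation; no verdict came back, and in the last frames the arm hid the scanner's nose and the screwdriver.

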